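# Fasten the specimen arm to the microscope light stage

### The job

Fasten the specimen arm to the microscope's light stage with the red quarter-turn thumbscrew: put the screw tip down into the arm's slot and, pressing only lightly so the brass is not scored, slide arm and screw along the channel until the tip drops through the matching slot in the hidden brass strip. Push the screw fully home, give it a quarter turn so that its wings lie along the channel, and let go; leave the dish, jar and brush alone.

Things in the scene. Friction and masses are not known exactly. Their poses are not given: they have to be found in the camera images.
- stage: Fixed cream light stage, a box 260 (x) x 150 (y) x 48 mm high with a lit window on top at x = +68 mm; origin at the centre of its underside, z up. On the top a guide channel runs along the stage's x: two steel rails 100 mm long, 8 mm wide, 5 mm high, 42 mm apart inside, from x = -100 to 0 mm. All forces of the screw on the stage count those on its brass strip.
- stage_mark (a point): Point on the stage top (z = 48 mm in the stage frame) on the channel's centre line at x = -40 mm; two black marks outside the rails point at it. The slot hidden in the brass strip under the specimen arm lies on the centre line, anywhere from 8 mm before to 8 mm beyond this mark along the stage's x: find it by feel.
- strip_level (a point): Point on the upper face of the brass strip, 1 mm below stage_mark. The strip is 6 mm thick, clamped (it does not move) and spans an opening 40 mm (x) by 28 mm (y) in the stage top, with 15 mm of free cavity below. It has one through slot, 9 mm along the channel and 16.5 mm across, square-edged. The slot is covered by the specimen arm; this point is not its place.
- holder: Loose aluminium specimen arm, about 0.2 kg, flat in the channel on the stage top, free to slide along it (1 mm side play): bar 40 mm wide, 6 mm thick, x = -32 to +80 mm. Origin: underside, middle of its through slot, 10 mm along x (the channel) by 18 mm across. Its x points as the stage's x. At the start its slot is 18 to 36 mm on the -x side of the mark (stage frame).
- holder_cup (a point): Top centre of the cream specimen dish fixed on the arm's far end: x = +102 mm, 18 mm above the arm's underside. The dish is 48 mm across, on a 60 mm round plate; a small stone on it reaches 24 mm.
- screw: Red-winged quarter-turn thumbscrew, loose, 0.06 kg, upright in the rack. Origin on its axis at the underside of its steel flange (34 mm across, 4 mm thick); z up to the wings, x along the wings. Wing grip: 26 mm (x) by 10 mm thick (y), 4 to 28 mm above the origin. Origin above the stage origin: 69 mm with its nose on the strip (70 on the stage top), 54 fully home, flange on the arm.
- screw_nose (a point): Lower end of the screw, on its axis 22 mm below its origin. The flat cross tip, 14 mm (screw x) by 6 mm (y), lies 15 to 20 mm below the origin, the smaller nose (11 x 3.6 mm) below it, a 6 mm round shank above. The tip passes the slots of arm and strip only with screw x across the channel; fully home it is below the strip, turns freely, and locks with x along the channel.
- rack: Fixed wooden block 80 x 60 x 34 mm high, origin at the centre of its underside; the screw stands in the slot in its middle (18 mm in x, 10 mm in y, 27 mm deep), its flange resting on the block's top.
- dish: Loose white dish, 84 mm across and 16 mm high, origin at its underside. Leave alone.
- jar: Loose amber jar, 48 mm across and 65 mm high, origin at its underside. Leave alone.
- brush: Loose brush 160 mm long lying on the table, along its own x. Leave alone.
Things that resemble listed ones, but are neither listed nor needed, are in the scene too. What is shaped like the holder but pink or turquoise is not meant.

How it is judged:
By the outcome, as a careful person would: the job done as asked, in the order asked, and still so for the second after the job is handed in, with the robot touching nothing.
It also fails if it takes over 72 s, if anything falls off the work surface, if the arm or the gripper's body presses on something with over 40 N, if the wrist force passes 120 N, or if a joint passes its speed limit or range.

### The arm

A 7-joint arm with a two-finger parallel gripper is mounted at the origin on the work surface. World frame = base frame: x ahead of the robot, y to its left, z up, the work surface at z = 0. Lengths are in m, angles in rad, forces in N, time in s.
With the tool pointing down it reaches from about 0.425 to 0.95 m from the base axis. Payload 4.7 kg.
Tool frame: the origin (TCP) lies on the centre line of the jaws, within the pads' length; the fingertips stand robot.nose_length ahead of it and the grasp point (between the pads) lies 8 mm behind it (robot.nose_length is the distance from the TCP to the fingertips, in m); z points along the fingers, y is the line along which they close (so a half turn about z gives the same grasp; the last joint's range is limited). The gripper opens to 85 mm and grips with 20 to 120 N. Pads are 22 mm wide; open, the fingers measure 114 mm over their backs; the gripper's body (76 mm by 85 mm) begins 54 mm behind the grasp point. The pads swing forward as they close: fully open they stand 13 mm farther back than shut.
Start: joints at [-1.15, 0.469, -0.049, 1.532, 0.024, 1.141, -0.082], TCP at [0.293, 0.608, 0.242] pointing down, gripper open.
Joint ranges: [-2.59, 2.59], [-0.33, 1.99], [-1.39, 1.29], [0.1, 2.45], [-1.04, 4.18], [0.21, 1.99], [-2.66, 2.66]. Speed limits (rad/s): [2.57, 2.57, 3.14, 3.14, 3.14, 3.14, 3.14].

### API

Orientations are given as [roll, pitch, yaw] about the fixed x, y, z axes, in that order (R = Rz(yaw) Ry(pitch) Rx(roll)).
In Python, from plant import robot gives the robot as it stands. Calls block until the motion is done:
- robot.goto(position, orientation): joint-space move of the TCP to a pose.
- robot.move_straight(position, vel=0.15, attitude=None, contact_N=None): straight line of the TCP; attitude=None keeps the orientation; vel is the mean speed in m/s. With contact_N (N) it stops when the force on the tool has changed by that much, and returns True; else False.
- robot.move_joints(angles): joint-space move.
- robot.grip(opening, strength=None): opening from 0.0 (shut) to 1.0 (fully open); strength is the grip in N (None keeps the last); returns when the fingers have stopped.
- robot.sleep(seconds).
- robot.inverse_kinematics(position, orientation): joint angles nearest the present ones, or None.
- robot.sense(): the state.
- robot.grab_frame(name): name is "scene" or "side" or "wrist"; returns a dict with "image" (420x560x3 uint8, red, green, blue), "range_z" (420x560 float32, m along the optical axis (not along the pixel's ray), 0 where there is no reading), "fx", "fy", "cx", "cy" (pixels), "R" (3x3) and "t" (3): a world point X has camera coordinates R X + t. Camera axes: x right, y down, z forward; pixel columns grow to the right and rows downward; lengths in m; the calibration is good to about 2 mm. The wrist camera is an equidistant fisheye: a pixel r from the principal point sees the ray r / f radians off the axis. A picture is of the moment at which its call begins.
A pose or a line that the arm cannot do raises robot.IKError and nothing moves.
- robot.close_job(): hands the job in; it is judged then, once.
The state is a dict: "t": time; "joint_pos": joint angles; "joint_velocities": joint speeds; "effort": joint torques, N m; "tcp_pos": TCP position; "tcp_rot": TCP orientation; "wrist_force": force on the tool from outside, world axes, zero at the start; "torque": the same for the moment, N m; "opening": opening from 0.0 (shut) to 1.0 (fully open); "gripper_force": force on a finger pad.
Only numpy, scipy, OpenCV 4.12 (cv2) and the standard library are available. Lean on these libraries where they do the work, as an engineer would, in place of code of your own. Each camera call takes 0.05 s, during which the arm holds its last target. There are 200 camera calls.

## Working session

There is one attempt and no reset: what is moved stays moved. The work goes in short steps, each a Python script; the robot and the scene stay as the last script left them, time stands still between calls to the robot, and variables do not carry over. Pictures are saved under pics/ and viewed, at most 10 in all, crops included, and the job is handed in when it is done.

```bash
ls; mkdir -p pics; python3 - <<'E'
from plant import robot
import cv2,numpy as np,pickle
s=robot.sense();print({k:np.round(v,3).tolist() for k,v in s.items()},robot.nose_length)
for n in("scene","side"):
    f=robot.grab_frame(n);pickle.dump(f,open(n+'.pkl','wb'))
    cv2.imwrite(f'pics/{n}0.png',f['image'][:,:,::-1])
    print(n,f['fx'],f['cx'],f['cy'],-f['R'].T@f['t'],f['R'][2])
E
```

```text
pics
{'t': 0.0, 'joint_pos': [-1.15, 0.469, -0.049, 1.534, 0.024, 1.141, -0.082], 'joint_velocities': [0.0, -0.0, -0.001, -0.002, 0.0, 0.003, 0.002], 'effort': [0.0, -51.031, -0.046, -23.772, 0.011, 0.007, -0.0], 'tcp_pos': [0.293, 0.607, 0.241], 'tcp_rot': [-3.14, 0.0, 2.692], 'wrist_force': [-0.926, 0.292, -0.035], 'torque': [-0.002, 0.018, -0.002], 'gripper_force': 0.0, 'opening': 1.0} 0.011
scene 464.51024694009584 275.2127291064517 211.27704518692988 [ 1.20522165 -0.21820471  0.8429315 ] [-0.63983563  0.14707997 -0.75430621]
side 471.38627436429056 287.28426406424893 212.41273126297165 [ 0.31897676 -0.67310269  0.74613584] [ 0.23018572  0.63539176 -0.73708334]
```

View pics/scene0.png

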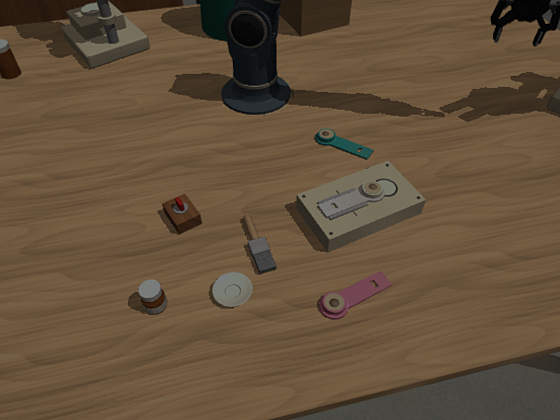

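View pics/side0.png

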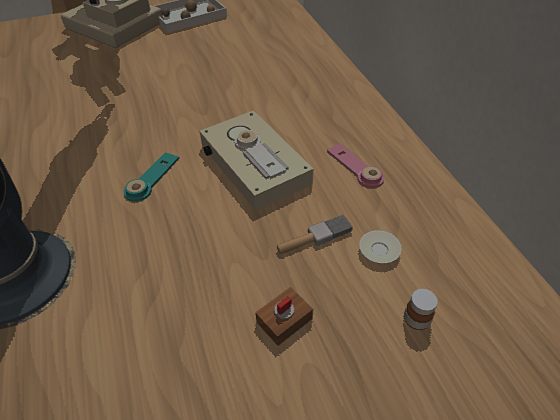

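The scene view shows the stage at about (360,205), its arm slot at (335,205), the rack with the red screw at (180,210), and the pink and turquoise decoys. The side view shows the stage at (256,160) and the screw at (285,306). Next I'll get coarse positions from both views.

```bash
cat > h.py <<'E'
import numpy as np,cv2,pickle
from plant import robot
def rays(f,uv,fish=False):
    uv=np.atleast_2d(np.asarray(uv,float));x=(uv[:,0]-f['cx'])/f['fx'];y=(uv[:,1]-f['cy'])/f['fy']
    if fish:
        r=np.hypot(x,y)+1e-12;d=np.c_[x/r*np.sin(r),y/r*np.sin(r),np.cos(r)]
    else: d=np.c_[x,y,np.ones_like(x)]
    return -f['R'].T@f['t'],d@f['R']
def onz(f,uv,z,fish=False):
    c,d=rays(f,uv,fish);return c+d*((z-c[2])/d[:,2])[:,None]
def tri(*cd):
    A=np.zeros((3,3));b=np.zeros(3)
    for c,d in cd:
        d=d/np.linalg.norm(d);P=np.eye(3)-np.outer(d,d);A+=P;b+=P@c
    X=np.linalg.solve(A,b);return X,[np.linalg.norm(np.cross(X-c,d/np.linalg.norm(d))) for c,d in cd]
def cloud(f,fish=False):
    h,w=f['range_z'].shape;v,u=np.mgrid[:h,:w];c,d=rays(f,np.c_[u.ravel(),v.ravel()],fish)
    dz=d@f['R'][2];P=c+d*(f['range_z'].ravel()/dz)[:,None];P[f['range_z'].ravel()==0]=np.nan
    return P.reshape(h,w,3)
def rect(P):
    (c,s,a)=cv2.minAreaRect((P[:,:2]*1000).astype(np.float32));return np.round(c,1),np.round(s,1),round(a,1)
def red(f):
    h=cv2.cvtColor(f['image'],cv2.COLOR_RGB2HSV);return ((h[...,0]<6)|(h[...,0]>174))&(h[...,1]>170)&(h[...,2]>70)
E
python3 - <<'E'
from h import *
F={n:pickle.load(open(n+'.pkl','rb')) for n in('scene','side')}
R={}
for n,f in F.items():
    P=cloud(f);z=P[...,2];near=np.isfinite(z)&(P[...,0]>.35)&(P[...,0]<1)&(abs(P[...,1])<.5)
    for lab,lo,hi in(('rack',.028,.039),('stage',.044,.05)):
        m=(near&(z>lo)&(z<hi)).astype(np.uint8);k,L,S,C=cv2.connectedComponentsWithStats(m)
        for i in range(1,k):
            if S[i,4]>300: print(n,lab,S[i,4],C[i].round(),rect(P[L==i]),np.median(z[L==i]).round(4))
    m=red(f)&near;k,L,S,C=cv2.connectedComponentsWithStats(m.astype(np.uint8));i=1+S[1:,4].argmax()
    print(n,'red',S[i],C[i],np.nanmedian(P[L==i],0).round(4),rect(P[L==i]));c,d=rays(f,C[i]);R[n]=(c,d[0])
print(tri(*R.values()))
E
```

```text
scene rack 620 [181. 210.] (array([ 457.3, -272.4]), array([82.8, 61.2]), 20.7) 0.032
scene rack 379 [357. 222.] (array([595.9, 123.4]), array([298.4, 128.5]), 73.3) 0.0334
scene stage 3651 [361. 199.] (array([534., 141.]), array([153.3, 263. ]), 13.0) 0.046
scene red [175 197   8   8  34] [178.67647059 200.88235294] [ 0.4577 -0.2725  0.0594] (array([ 443.7, -275.5]), array([52.9, 11. ]), 14.8)
side rack 422 [255. 176.] (array([485.7,  97.9]), array([130.2, 300.9]), 42.6) 0.0336
side rack 1321 [284. 313.] (array([ 457.1, -272. ]), array([81.8, 62.1]), 19.9) 0.0346
side stage 2963 [255. 153.] (array([533.4, 140.6]), array([152.3, 265.8]), 12.9) 0.0486
side red [277 297  14  11  72] [283.72222222 302.        ] [ 0.4565 -0.2727  0.0622] (array([ 461. , -266.2]), array([38.2, 18.4]), 53.3)
(array([ 0.45717294, -0.27184392,  0.05980113]), [np.float64(0.0006399214905852238), np.float64(0.0006399214905851099)])
```

```bash
python3 - <<'E'
from h import *
D=np.deg2rad
for p,yaws in(((.457,-.272,.055),(20,200)),((.548,.08,.085),(13,-77,103,193,283))):
    for y in yaws:
        q=robot.inverse_kinematics(list(p),[np.pi,0,D(y)]);print(p,y,None if q is None else np.round(q,2))
f=robot.grab_frame('wrist');s=robot.sense()
from scipy.spatial.transform import Rotation as Ro
Rt=Ro.from_euler('xyz',s['tcp_rot']).as_matrix();c=-f['R'].T@f['t']
print(Rt.T@(c-s['tcp_pos']),(f['R']@Rt).round(3),f['fx'],f['cx'],f['cy'])
E
```

```text
(0.457, -0.272, 0.055) 20 [-0.15  0.62  0.82  2.07 -0.69  0.74 -0.11]
(0.457, -0.272, 0.055) 200 [ 0.94  0.56 -0.62  2.01  0.49  0.72  1.93]
(0.548, 0.08, 0.085) 13 [-0.62  0.51  0.53  1.99 -0.37  0.74 -1.21]
(0.548, 0.08, 0.085) -77 [-0.98  0.75  1.11  2.01 -0.85  0.95 -2.34]
(0.548, 0.08, 0.085) 103 [-0.48  0.48  0.34  1.98 -0.23  0.72  0.23]
(0.548, 0.08, 0.085) 193 [-0.25  0.46  0.03  1.97 -0.02  0.71  1.6 ]
(0.548, 0.08, 0.085) 283 [-0.98  0.75  1.11  2.01 -0.85  0.95 -2.34]
[ 0.07664093 -0.00102223 -0.13144523] [[ 0.     1.    -0.   ]
 [-0.955  0.    -0.297]
 [-0.297  0.     0.955]] 325.19226210127806 286.62669309988905 212.2164961892109
```

```bash
python3 - <<'E'
from h import *
r0=np.deg2rad(200)
robot.goto([.457,-.272,.20],[np.pi,0,r0])
V=[]
for i,p in enumerate([(.457,-.272,.14),(.475,-.245,.14),(.44,-.295,.14)]):
    robot.move_straight(list(p));robot.sleep(.2)
    f=robot.grab_frame('wrist');pickle.dump(f,open(f'wr{i}.pkl','wb'))
    m=red(f).astype(np.uint8);k,L,S,C=cv2.connectedComponentsWithStats(m);j=1+S[1:,4].argmax()
    print(S[j],C[j]);P=cloud(f,True);Q=P[(L==j)];Q=Q[np.isfinite(Q[:,2])]
    print('red z',np.percentile(Q[:,2],[5,50,95]).round(4))
    T=Q[Q[:,2]>np.percentile(Q[:,2],90)-.003];print('top',len(T),rect(T))
    near=np.hypot(P[...,0]-.457,P[...,1]+.272)<.065
    W=P[near&(P[...,2]>.030)&(P[...,2]<.0358)];print('rack',len(W),rect(W),np.median(W[:,2]))
    if i==0:cv2.imwrite('pics/wr0.png',f['image'][:,:,::-1])
    c,d=rays(f,C[j],True);V.append((c,d[0]))
print(tri(*V),robot.sense()['t'])
E
```

```text
[281 198  14  42 497] [287.54929577 220.59356137]
red z [0.0586 0.0618 0.0629]
top 463 (array([ 454.1, -273.3]), array([24.7,  9. ]), 20.4)
rack 6110 (array([ 454.3, -273.2]), array([80.2, 60.4]), 20.1) 0.0340283817700114
[251 165  18  42 599] [259.68614357 186.32721202]
red z [0.0469 0.0617 0.0629]
top 517 (array([ 454.1, -273.1]), array([24.9,  9.5]), 21.3)
rack 6546 (array([ 454.9, -273.3]), array([80.9, 60.5]), 20.0) 0.03399131623193613
[301 236  14  34 439] [307.39179954 252.87471526]
red z [0.0604 0.0618 0.0629]
top 430 (array([ 453.9, -273.3]), array([25. ,  9.4]), 21.3)
rack 5629 (array([ 454.9, -272.9]), array([81.1, 60.5]), 20.0) 0.03401846199216199
(array([ 0.45317634, -0.27339612,  0.06076843]), [np.float64(0.00025018136680883833), np.float64(0.00047293824128547945), np.float64(0.0004517126620863079)]) 5.5083
```

View pics/wr0.png

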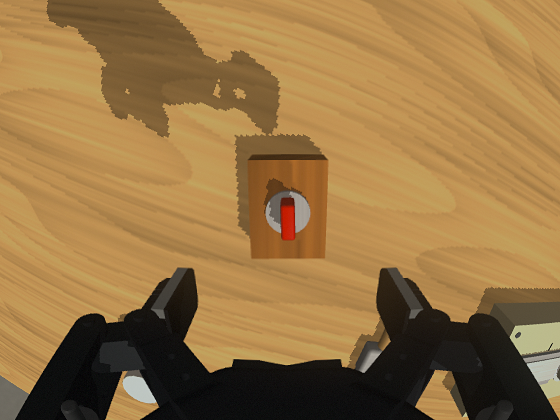

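The screw is upright at (287,213), centred between the jaws. The wrist view is about 3 mm off the fixed views, so I'll look again at a yaw half a turn away to cancel the wrist camera's own error.

```bash
cat >> h.py <<'E'
def look(c=(.457,-.272)):
    robot.sleep(.2);f=robot.grab_frame('wrist');P=cloud(f,True);m=red(f);Q=P[m&(np.hypot(P[...,0]-c[0],P[...,1]-c[1])<.06)];Q=Q[np.isfinite(Q[:,2])]
    T=Q[Q[:,2]>np.percentile(Q[:,2],90)-.003]
    near=np.hypot(P[...,0]-c[0],P[...,1]-c[1])<.065
    W=P[near&(P[...,2]>.030)&(P[...,2]<.0358)]
    print('top',rect(T),T.mean(0).round(4),'rack',rect(W));return f
E
python3 - <<'E'
from h import *
D=np.deg2rad
robot.goto([.4557,-.2727,.14],[np.pi,0,D(20)]);look();s=robot.sense();print(s['tcp_pos'],s['tcp_rot'])
robot.goto([.4557,-.2727,.14],[np.pi,0,D(200.3)]);look();s=robot.sense();print(s['tcp_pos'],s['tcp_rot'],s['t'],s['wrist_force'])
E
```

```text
top (array([ 455.1, -273.1]), array([24.6,  9.5]), 21.7) [ 0.4556 -0.2729  0.0619] rack (array([ 454.7, -273. ]), array([80.2, 60.6]), 20.1)
[ 0.45567885 -0.27271444  0.13997899] [-3.14152497e+00 -2.37833061e-05  3.49050912e-01]
top (array([ 454. , -273.5]), array([24.5,  9. ]), 20.7) [ 0.4535 -0.2735  0.0618] rack (array([ 454.6, -273.3]), array([80.6, 60.7]), 20.1)
[ 0.45574627 -0.27255112  0.13995707] [-3.14154386e+00 -2.28845052e-04 -2.78705604e+00] 10.55 [-0.39471845 -0.03147036 -0.02915483]
```

```bash
python3 - <<'E'
from h import *
D=np.deg2rad
robot.grip(.45)
for i,p in enumerate([(.55,.09,.17),(.565,.12,.17)]):
    (robot.goto(list(p),[np.pi,0,D(193)]) if i==0 else robot.move_straight(list(p)))
    robot.sleep(.2);f=robot.grab_frame('wrist');pickle.dump(f,open(f'st{i}.pkl','wb'))
    cv2.imwrite(f'pics/st{i}.png',cv2.resize(f['image'][:,:,::-1],(784,588)))
    P=cloud(f,True);z=P[...,2];ok=np.isfinite(z)&(np.hypot(P[...,0]-.534,P[...,1]-.141)<.17)
    for a,b in((.046,.0495),(.0505,.0535),(.0535,.0555),(.064,.068)):
        m=(ok&(z>a)&(z<b)).astype(np.uint8);k,L,S,C=cv2.connectedComponentsWithStats(m)
        for j in range(1,k):
            if S[j,4]>150:print(i,a,S[j],rect(P[L==j]),np.median(z[L==j]).round(4))
print(robot.sense()['t'])
E
```

```text
0 0.046 [  192   107   304   177 33641] (array([530.6, 140.7]), array([150.9, 261.3]), 13.1) 0.0481
0 0.046 [259 193  13  21 243] (array([548.2,  69.7]), array([16.6,  9.9]), 12.5) 0.048
0 0.0505 [ 228  167  143   18 1232] (array([518.5,  91.5]), array([ 13.5, 112.6]), 12.5) 0.0528
0 0.0505 [233 222 121  16 950] (array([564.5,  96.8]), array([13.3, 99.4]), 13.6) 0.0529
0 0.0535 [ 224  167  200   71 5796] (array([534.3, 117.7]), array([ 59.7, 163.9]), 11.5) 0.0542
0 0.064 [ 366  178   56   58 2171] (array([523.9, 168.9]), array([47.1, 46.5]), 15.2) 0.0665
1 0.046 [  161    81   312   181 37719] (array([530.9, 140.7]), array([150.9, 262. ]), 13.1) 0.048
1 0.046 [225 166  13  22 260] (array([547.5,  69.2]), array([17.6,  9.8]), 11.2) 0.048
1 0.0505 [ 196  139  129   25 1109] (array([522.2,  87. ]), array([ 18.3, 100.2]), 13.1) 0.0528
1 0.0505 [ 195  198  128   15 1010] (array([565.1,  95. ]), array([ 12.1, 103.2]), 12.1) 0.0528
1 0.0535 [ 191  140  206   75 5844] (array([537.4, 118.7]), array([ 59.9, 163.8]), 14.8) 0.0542
1 0.064 [ 333  150   61   62 2489] (array([524.1, 168.9]), array([46.9, 46.8]), 9.0) 0.0664
13.35
```

View pics/st0.png

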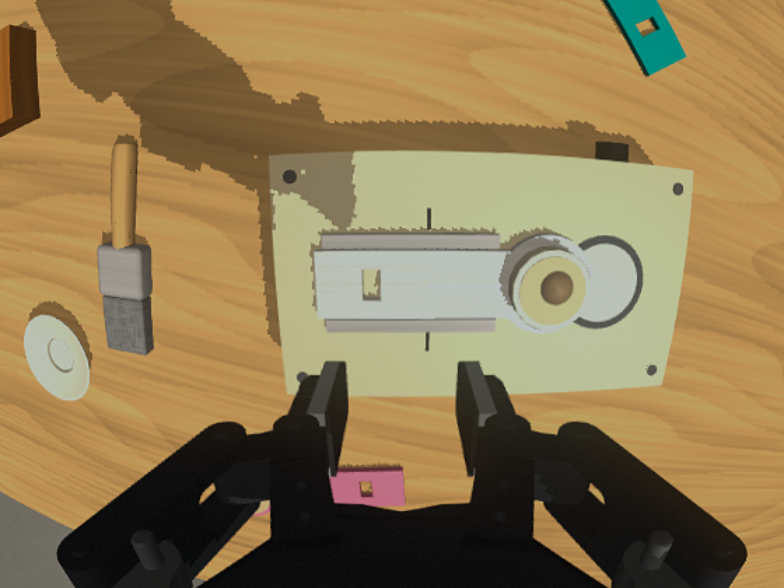

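The arm's slot is at (371,284) in the enlarged view, which is stage x ≈ -73. The dish position gives the same value, so the slot is 33 mm before the mark. All heights match the text. Now I'll pick the screw.

```bash
python3 - <<'E'
from h import *
D=np.deg2rad
o=[np.pi,0,D(200.3)]
robot.goto([.4546,-.2732,.12],o)
print(robot.move_straight([.4546,-.2732,.0515],vel=.08,contact_N=8),robot.sense()['tcp_pos'])
robot.grip(0.0,60);s=robot.sense();print(s['opening'],s['gripper_force'],s['wrist_force'],s['tcp_pos'])
robot.move_straight([.4546,-.2732,.14],vel=.1)
robot.sleep(.2);s=robot.sense();print(s['opening'],s['wrist_force'],s['torque'],s['t'])
f=robot.grab_frame('wrist');cv2.imwrite('pics/g.png',cv2.resize(f['image'][120:,:,::-1],(784,420)))
E
```

```text
False [ 0.45503548 -0.27324623  0.05190025]
0.09779130470012161 60.83287954330444 [-0.01267073  0.09876808  4.13389528] [ 0.45503749 -0.27340655  0.05211937]
0.1009673581571211 [ 0.72762719 -0.061603   -0.07235078] [ 0.01975949 -0.05341464 -0.01338609] 17.4833
```

View pics/g.png

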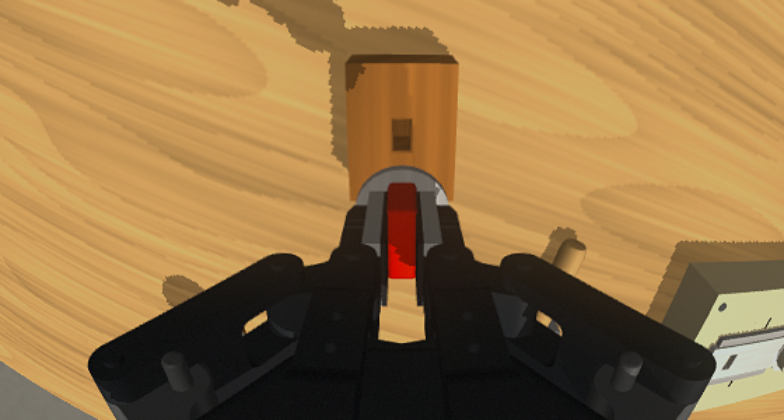

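The screw is held upright and straight between the pads. Next I'll put it over the slot and down gently.

```bash
cat >> h.py <<'E'
YAW=np.deg2rad(103.1);U=np.array([np.cos(YAW),np.sin(YAW)]);VV=np.array([-U[1],U[0]]);C0=np.array([.53075,.1407])
O=[np.pi,0,YAW+np.pi/2]; OFF=-.0004*np.array([np.cos(O[2]),np.sin(O[2])])  # TCP minus screw axis
def W(x,y,z,off=OFF): return [*(C0+x*U+y*VV+off),z]
def S():
    s=robot.sense();p=np.array(s['tcp_pos']);d=p[:2]-OFF-C0;F=np.array(s['wrist_force'])
    return np.array([d@U*1e3,d@VV*1e3,p[2]*1e3]),np.array([F[:2]@U,F[:2]@VV,F[2]]),s
E
python3 - <<'E'
from h import *
robot.move_straight(W(-.0731,-.0002,.14),vel=.2,attitude=O)
robot.move_straight(W(-.0731,-.0002,.102),vel=.08);robot.sleep(.3)
p,F,s=S();print(p,F,s['t'])
print(robot.move_straight(W(-.0731,-.0002,.0882),vel=.02,contact_N=2.5));robot.sleep(.2)
p,F,s=S();print(p,F,s['t'],s['opening'])
f=robot.grab_frame('wrist');cv2.imwrite('pics/in.png',cv2.resize(f['image'][100:380,100:480,::-1],(760,560)))
E
```

```text
[-73.08156187  -0.45710087 102.38088017] [ 0.07275937 -0.30994976 -0.74887808] 20.3833
True
[-7.31208633e+01  6.51798125e-02  8.80200927e+01] [-0.39152632  0.32536786  5.1948381 ] 21.2667 0.1012489275476107
```

View pics/in.png

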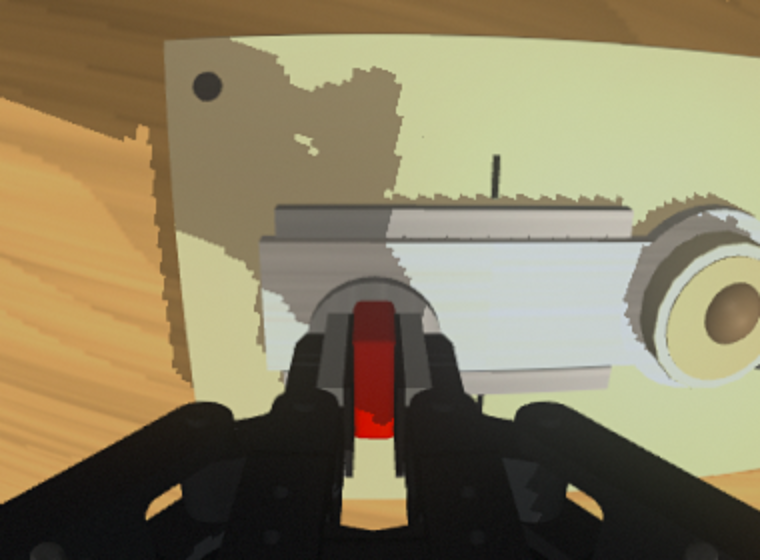

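The screw stands in the arm's slot with its nose on the stage top (TCP z 88.0, predicted 88.1). Now I'll slide it with a light, regulated press.

```bash
cat > slide.py <<'E'
from h import *
import sys
B=-.75;x,zc,xe=[float(v) for v in sys.argv[1:4]];tmax=float(sys.argv[4])
t0=robot.sense()['t'];n=0;mx=0;dropped=False
while x<xe and robot.sense()['t']-t0<tmax:
    p,F,s=S();fz=F[2]-B;mx=max(mx,fz);n+=1
    if n%4==1 or p[2]<86.3:print(np.round([x,*p,zc,*F[:2],fz,s['t']],2))
    if p[2]<85.9:dropped=True;break
    if abs(F[0])>25 or fz>14:print('stop');break
    if fz>1: x+=2 if x<-53 else .7      # advance only while lightly touching
    zc+=float(np.clip((fz-2.2)*.08,-.3,.4))
    robot.move_straight(W(x/1e3,0,zc/1e3),vel=.02)
print('dropped',dropped,x,zc,'max',mx,np.round(S()[0],2),np.round(S()[1],2),robot.sense()['t'])
E
python3 slide.py -73.1 88.0 -54 6
```

```text
[-73.1  -73.18   0.09  88.01  88.    -1.11   1.32   5.66  21.32]
[-6.510e+01 -6.466e+01  8.000e-02  8.813e+01  8.816e+01 -9.000e-01
 -2.500e-01  1.270e+00  2.235e+01]
[-57.1  -56.61   0.12  87.91  88.01  -1.27   0.2    1.28  23.35]
[-55.1  -55.11  -0.    87.5   87.49  -0.53  -0.73   0.76  24.35]
[-5.510e+01 -5.508e+01 -3.000e-02  8.708e+01  8.695e+01  5.300e-01
  3.800e-01  2.530e+00  2.535e+01]
dropped False -53.099999999999994 86.97428975927102 max 5.656341892792507 [-53.45  -0.22  87.1 ] [-1.4   0.33  1.54] 25.6
```

```bash
python3 slide.py -53.1 86.95 -29 16
```

```text
[-53.1  -53.45  -0.22  87.1   86.95  -1.4    0.33   2.29  25.6 ]
[-49.7  -49.3    0.23  86.85  87.01  -0.62  -0.5    0.54  26.6 ]
[-49.7  -49.64   0.    86.29  86.3    0.8   -0.25   0.85  27.6 ]
[-4.970e+01 -4.963e+01 -3.000e-02  8.621e+01  8.619e+01 -1.400e-01
  1.200e-01  1.200e-01  2.785e+01]
[-4.970e+01 -4.968e+01 -3.000e-02  8.604e+01  8.603e+01  9.700e-01
 -6.300e-01  2.400e-01  2.810e+01]
[-4.970e+01 -4.965e+01 -0.000e+00  8.587e+01  8.587e+01  3.700e-01
  2.700e-01 -7.000e-02  2.835e+01]
dropped True -49.699999999999996 85.8700303737231 max 3.420131024486727 [-49.65  -0.    85.87] [ 0.37  0.27 -0.82] 28.35
```

The nose dropped at x ≈ -49.7, the near edge of the window. I'll move on a little so the wider tip clears, then lower gently.

```bash
cat > down.py <<'E'
from h import *
B=-.75;x=-48.2;zc=85.7
robot.move_straight(W(x/1e3,0,zc/1e3),vel=.02);robot.sleep(.15);n=0
p,F,s=S();print(np.round([*p,*F],2));t0=s['t']
while robot.sense()['t']-t0<10:
    p,F,s=S();fz=F[2]-B;n+=1
    if n%4==1 or fz>2:print(np.round([x,*p,zc,*F[:2],fz,s['t']],2))
    if abs(F[0])>8 or x>-44:print('side');break
    if p[2]<76:break
    if fz>3 : zc+=.15; x+=.5
    else: zc-=.3 if p[2]>83 else .8
    robot.move_straight(W(x/1e3,0,zc/1e3),vel=.02)
print(x,zc,np.round(S()[0],2),np.round(S()[1],2),robot.sense()['t'])
E
python3 down.py
```

```text
[-4.855e+01  1.000e-02  8.566e+01 -1.610e+00 -1.020e+00 -8.400e-01]
[-4.820e+01 -4.855e+01  1.000e-02  8.566e+01  8.570e+01 -1.610e+00
 -1.020e+00 -9.000e-02  2.875e+01]
[-4.820e+01 -4.820e+01 -1.000e-02  8.447e+01  8.450e+01 -2.260e+00
 -1.200e-01  1.600e-01  2.975e+01]
[-48.2  -48.2   -0.    83.29  83.3   -1.85  -0.39   0.8   30.75]
[-4.820e+01 -4.807e+01  3.000e-02  8.051e+01  8.060e+01 -1.300e+00
  2.900e-01  2.100e-01  3.175e+01]
[-4.820e+01 -4.813e+01  4.000e-02  7.733e+01  7.740e+01 -1.200e-01
 -5.400e-01  3.500e-01  3.275e+01]
-48.2 75.80000000000005 [-4.813e+01  3.000e-02  7.576e+01] [-0.48 -0.59 -0.34] 33.25
```

```bash
python3 - <<'E'
from h import *
robot.move_straight(W(-.0477,0,.0740),vel=.02)
print(robot.move_straight(W(-.0477,0,.0705),vel=.01,contact_N=5));robot.sleep(.15)
p,F,s=S();print(np.round(p,2),np.round(F,2),s['t']);zh=p[2]/1e3
for a in range(1,7):
    y=O[2]-np.deg2rad(15*a);off=-.0004*np.array([np.cos(y),np.sin(y)])
    robot.goto(W(-.0477,0,zh,off),[np.pi,0,y])
    p,F,s=S();print(a,np.round(p,2),np.round(F,2),np.round(s['torque'],2),s['opening'],s['t'])
    if np.abs(F).max()>20:print('stop');break
E
```

```text
True
[-4.788e+01 -7.000e-02  7.210e+01] [-0.58  0.18  4.91] 33.95
1 [-47.63   0.12  72.13] [-0.57  0.85  2.72] [-0.12  0.08 -0.06] 0.10608931681327853 34.275
2 [-4.773e+01  1.000e-02  7.214e+01] [0.08 0.32 2.77] [-0.07  0.1  -0.02] 0.10297345800864309 34.6
3 [-4.783e+01  7.000e-02  7.211e+01] [-0.07  0.53  2.73] [-0.07  0.02 -0.04] 0.09415674968979602 34.925
4 [-47.8    0.12  72.12] [0.33 0.71 3.54] [ 0.03  0.04 -0.01] 0.10315754119609373 35.25
5 [-47.71   0.18  72.12] [ 0.71 -0.26  2.81] [ 0.16 -0.01 -0.01] 0.10239174630209474 35.575
6 [-47.74   0.29  72.1 ] [ 0.83 -0.93  2.51] [ 0.26 -0.03 -0.02] 0.0971277865879363 35.9
```

The screw is home at 72.1, as predicted, and turned with little force. Now I'll let go and check.

```bash
python3 - <<'E'
from h import *
robot.sleep(.2);robot.grip(.45);robot.sleep(.2)
p=robot.sense()['tcp_pos'];yo=[np.pi,0,O[2]-np.pi/2]
robot.move_straight([p[0],p[1],.17],vel=.1);robot.sleep(.3)
f=robot.grab_frame('wrist');cv2.imwrite('pics/end.png',cv2.resize(f['image'][:,:,::-1],(784,588)))
P=cloud(f,True);Q=P[red(f)];Q=Q[np.isfinite(Q[:,2])&(np.hypot(Q[:,0]-p[0],Q[:,1]-p[1])<.04)];T=Q[Q[:,2]>np.percentile(Q[:,2],90)-.003]
print(rect(T),np.percentile(T[:,2],[10,50,95]));d=T[:,:2].mean(0)-C0;print(d@U,d@VV,S()[1],robot.sense()['t'])
E
```

```text
(array([540.7,  93.4]), array([ 8.7, 25. ]), 13.4) [0.08098746 0.08180126 0.0828244 ]
-0.047898945272717874 0.0010000309268037235 [-0.6565282   0.04730972  0.85720116] 38.1667
```

View pics/end.png

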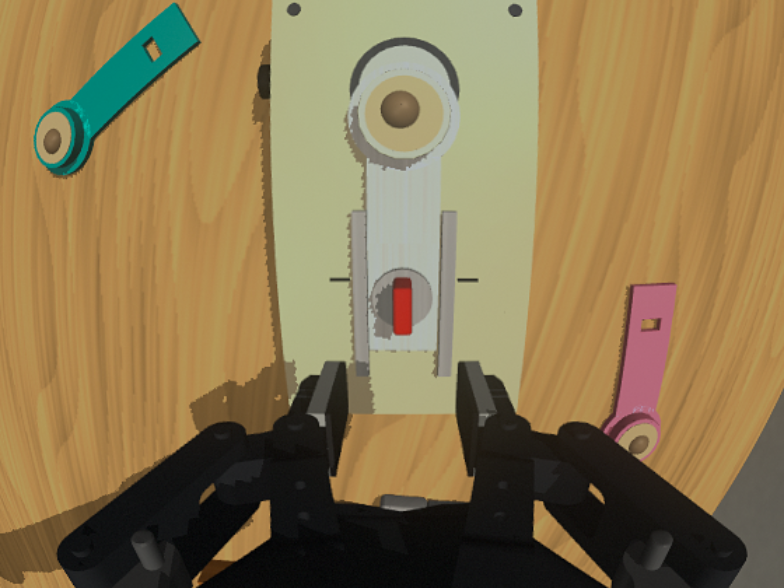

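The screw stands at (402,303) with its flange on the arm. The wings lie along the channel (103.4° against 103.1°), their top is at z = 82 mm as expected for fully home, and the gripper is clear.

```bash
python3 -c "
from plant import robot
print(robot.close_job())"
```

```text
the job is handed in; nothing more can be done
None
```

The specimen arm is fastened to the stage: the screw is fully home, turned a quarter so its wings lie along the channel, and released. I handed the job in at about 38 s without touching the dish, jar or brush; no verdict came back.

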